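Move the slide carrier to the drip stand

ROBOT

A 7-joint arm with a two-finger parallel gripper is mounted at the origin on the work surface. World frame = base frame: x ahead of the robot, y to its left, z up, the work surface at z = 0. Lengths are in m, angles in rad, forces in N, time in s.
With the tool pointing down it reaches from about 0.35 to 0.9 m from the base axis. Payload 8.1 kg.
Tool frame: the origin (TCP) lies on the centre line of the jaws, within the pads' length; the fingertips stand tcp_to_tips ahead of it and the grasp point (between the pads) lies 2 mm behind it (tcp_to_tips is the distance from the TCP to the fingertips, in m); x points along the fingers, y is the direction in which the jaws open and shut, and the axes are right-handed (so a half turn about x gives the same grasp; the last joint's range is limited). The gripper opens to 85 mm and grips with 20 to 120 N. Pads are 22 mm wide; open, the fingers measure 114 mm over their backs; the gripper's body (76 mm by 85 mm) begins 54 mm behind the grasp point. The pads swing forward as they close: fully open they stand 13 mm farther back than shut.
Start: joints at [1.243, 0.434, 0.025, 1.573, -0.012, 1.134, -0.075], TCP at [0.139, -0.609, 0.248] pointing down, gripper open.
Joint ranges: [-2.62, 2.62], [-0.44, 2.09], [-1.27, 1.32], [0.08, 2.57], [-1.32, 4.46], [0.12, 2], [-2.74, 2.74]. Speed limits (rad/s): [2.22, 2.22, 3.01, 3.01, 3.14, 3.14, 3.14].

INTERFACE

Orientations are given as a rotation vector (axis times angle).
In Python, from plant import * gives the robot as it stands.
- The arm moves only by the tool step_arm, never from a script. Its arguments are lists of equal length, an entry for each row: "dp": the shift along the tool's x, y, z in m, a list of three; "turn": the turn, a rotation vector about the tool's x, y, z in rad, a list of three. A call has exactly 5 rows; each row is the pose to reach, as a shift and turn from the pose commanded when the call began, along the tool's axes at that moment; what a row does not reach only later rows make up. A row lasts 1/12 s, in which the tool goes at most 41.7 mm and 7.16 degrees, less where a joint would pass 70% of its speed; a pose out of reach is approached as far as the arm can. A call with a gripper value outside its range is refused whole. "hand" is the gripper command: -1 is fully open, 1 is shut, values between are in proportion, set as the call begins (left out, the last holds). The fingers move at their own pace and stop on an object; the grip force is fixed at half the most. Time passes only in rows, so rows that repeat a pose let the fingers close, or fill a call up. It gives the time, the measured TCP pose, the force and the opening at its end, in the units of the state.
- get_state(): the state, without advancing time (a new reading comes with each control period).
- get_image(name): name is "scene" or "top" or "wrist"; returns (picture, depth): 384x512x3 uint8, red, green, blue; 384x512 float32, m along the optical axis (not along the pixel's ray), 0 where there is no reading.
- camera_model(name): a dict with "camera_matrix" (3x3 intrinsics, pixels), "D" ([k1, k2, p1, p2, k3] as OpenCV has them; the pictures are not rectified), "R" (3x3) and "t" (3): a world point X has camera coordinates R X + t. Camera axes: x right, y down, z forward; pixel columns grow to the right and rows downward; lengths in m; the calibration is good to about 2 mm. A picture is of the moment at which its call begins: read the wrist's pose just before it. camera_model takes no time and is no camera call; for the wrist camera it gives the pose at the moment of the call.
- sign_off(): hands the job in, once; it reports no verdict.
Trained networks look in the newest picture that a camera, given by its name, has taken for a name from the list of things; names that differ only in an ending like _2 or _b are one class to them, and where a whole thing is asked for, a point or a joint stands for the part that bears it (a point fixed in the world has none). Each returns a list of dicts, best first, with "score" (0 to 1); they miss things now and then, are a little off and sometimes report something else, mostly with a low value. They report only what shows in the picture. A call takes as long as a camera call. They do not tell look-alikes from the thing itself.
- cut_out(name, camera): "region" (384x512 bool, what is visible of it) and "xy" ([column, row] in pixels, amid what is visible of it).
- mark_of(name, camera): "xy" ([column, row] in pixels: a listed point, or the origin of a listed thing).
The state is a dict: "time": time; "q": joint angles; "joint_vel": joint speeds; "effort": joint torques, N m; "ee_pos": TCP position; "orientation": TCP orientation; "force": force on the tool from outside, world axes, zero at the start; "ft_torque": the same for the moment, N m; "grip_width": opening from 0.0 (shut) to 1.0 (fully open).
Only numpy, scipy, OpenCV 4.12 (cv2) and the standard library are available. Lean on these libraries where they do the work, as an engineer would, in place of code of your own. Each camera call takes 0.05 s, during which the arm holds its last target.

TASK

Take the hanging carrier of microscope slides off its hook stand and hang it on the empty stand, the one with the white drip tray at its foot: crossbar resting in the dip of both prongs, square across them. Keep the carrier level all the way and do not set it down anywhere in between; leave the round basket of test tubes hanging where it is.

Things in the scene. Friction and masses are not known exactly. Their poses are not given: they have to be found in the camera images.
- slide_carrier: White rack (60 x 98 x 30 mm) of 7 glass slides hung on a wire handle, 0.22 kg. Origin: middle of its 8 mm crossbar, y along bar, z up; starts on plain_stand, x roughly along its x, front and back alike. Grip block on the bar: 14 mm (x) x 36 mm (y), to 49 mm above the origin. Side wires at y = +-46 mm, 6 mm thick. Window for the prongs, open along x: from bar down to the rack's top at -65 mm; underside -95 mm.
- plain_stand: Fixed steel hook stand, no tray, holds the slide carrier at the start. Origin on the bench below the middle of its seat, z up, x from prong tips to post. Two 8 mm prongs at y = +-22 mm point along -x. Seat: a dip 38 mm long; a bar in it has its axis at z = 180 mm. Tips turn up at x = -33 mm, top z = 189 mm; behind the dip the prongs step up to 188 mm and join the post at x = 70 mm.
- drip_stand: The empty fixed hook stand, same in shape, size and frame as plain_stand (prongs along -x, seat over the origin, seated bar axis at z = 180 mm, nothing above 189 mm), with a shallow white drip tray 90 x 110 mm, rim at z = 30 mm, on its dark foot below the seat. The carrier goes here.
- tube_basket: Bystander, leave hanging: round steel wire basket, 92 mm across, of six stoppered test tubes, with the same handle and grip block, on a third stand without tray. Origin: middle of its crossbar, at z = 180 mm; block to 49 mm above it, underside 105 mm below. The three stands are side by side in any order, prongs towards the robot.
Mind the look-alikes: they are no part of the job. Leave any pink or yellow look-alike of the slide_carrier alone.

How it is judged:
On the way:
1. the slide carrier has been lifted off its stand and carried clear of it (horizontal distance between slide_carrier and plain_stand above 0.08 m), for 0.1 s.
At the end, for the whole second after the job is handed in: The slide carrier hangs at rest, released, on the stand with the drip tray: its crossbar lies in the dip of both prongs (within 22 mm of the seat's middle along and across the prongs, at seat height within 8 mm), square across them within 15 degrees and upright within 10 degrees (x of slide_carrier in the frame of drip_stand between -0.022 and 0.022 m and y of slide_carrier in the frame of drip_stand between -0.022 and 0.022 m and z of slide_carrier in the frame of drip_stand between 0.172 and 0.188 m and angle between slide_carrier's own z axis and vertical below 0.175 rad and angle between the y axis of slide_carrier and the y axis of drip_stand, either way round below 0.26 rad and linear speed of slide_carrier below 0.03 m/s and angular speed of slide_carrier below 0.4 rad/s); the robot touches nothing.
It fails at once if the slide carrier is tipped more than 20 degrees from level (angle between slide_carrier's own z axis and vertical above 0.35 rad).
It fails at once if the slide carrier is set down or dropped (its underside comes within 30 mm of the bench top) (height (world z) of slide_carrier below 0.125 m).
It fails at once if the basket of test tubes is moved more than 30 mm (distance of tube_basket from where it was at the start of the episode above 0.03 m).
It also fails if it takes over 48 s, if anything falls off the work surface, if the arm or the gripper's body presses on something with over 40 N, if the wrist force passes 120 N, or if a joint passes its speed limit or range.

## Working session

There is one attempt and no reset: what is moved stays moved. The work goes in short steps, Python scripts to look and compute and a tool call to move; the robot and the scene stay as the last step left them, time stands still between calls to the robot, and variables do not carry over. Pictures are saved under pics/ and viewed, and the job is handed in when it is done.

Besides the shell and the picture viewer there is one more tool, called after "Request:" as name(argument=value, ...) on one line, values as JSON. step_arm: Moves the arm, as the interface text tells. Its arguments: {"type":"object","properties":{"dp":{"type":"array","items":{"type":"array","items":{"type":"number"}}},"turn":{"type":"array","items":{"type":"array","items":{"type":"number"}}},"hand":{"type":"number"}},"required":["dp","turn"]}

```bash
mkdir -p pics; ls; cat > h.py <<'E'
from plant import *
import numpy as np, cv2
from scipy.spatial.transform import Rotation as Ro
def save(n,im): cv2.imwrite('pics/'+n+'.png',im[:,:,::-1])
def cloud(cam,depth,m=None):
    m=camera_model(cam) if m is None else m
    K=np.array(m['camera_matrix']);D=np.array(m['D']);R=np.array(m['R']);t=np.array(m['t'])
    v,u=np.mgrid[0:384,0:512]
    p=cv2.undistortPoints(np.stack([u.ravel(),v.ravel()],1).astype(float)[:,None],K,D)[:,0].reshape(384,512,2)
    c=np.dstack([p*depth[...,None],depth])
    return (c-t)@R
E
python3 - <<'E'
from h import *
s=get_state();print(s)
for c in ['scene','top']:
    im,d=get_image(c);save(c+'0',im);np.save(c+'0.npy',d)
    P=cloud(c,d)
    for n in ['slide_carrier','tube_basket','drip_stand','plain_stand']:
        for r in cut_out(n,c)[:3]:
            q=P[r['region']&(d>0)]
            print(c,n,round(r['score'],2),r['xy'],np.median(q,0).round(3),q.min(0).round(3),q.max(0).round(3))
        for r in mark_of(n,c)[:3]: print('  mark',n,round(r['score'],2),r['xy'])
print(get_state()['time'])
E
```

```text
pics
{'time': 0.0, 'q': array([ 1.2433552 ,  0.43521725,  0.02494237,  1.57411385, -0.01159234,
        1.13405854, -0.0751045 ]), 'joint_vel': array([ 0.00175991, -0.00221631,  0.00066814, -0.00012284,  0.0013535 ,
        0.00018796,  0.00055001]), 'effort': array([-4.54202836e-04, -6.70475435e+01,  1.02482557e+00, -3.16202080e+01,
        1.54906634e-02,  1.25842812e-02,  5.91780372e-05]), 'ee_pos': array([ 0.1391905 , -0.60878106,  0.24752271]), 'orientation': array([ 2.1028429 ,  0.23911053, -2.10353405]), 'force': array([-0.16891312,  0.06097168, -0.56971426]), 'ft_torque': array([ 0.02410499, -0.0289772 ,  0.01642157]), 'grip_width': 1.0040930663747996}
scene slide_carrier 0.91 [184.1, 122.6] [ 0.26 -0.42  0.03] [ 0.148 -0.506 -0.001] [ 0.384 -0.333  0.15 ]
scene slide_carrier 0.63 [149.1, 228.5] [ 0.636 -0.223  0.113] [ 0.541 -0.381 -0.004] [ 0.667 -0.182  0.235]
scene slide_carrier 0.59 [177.7, 166.5] [ 0.398 -0.34   0.029] [ 0.322 -0.421 -0.001] [ 0.445 -0.288  0.15 ]
  mark slide_carrier 0.94 [143.6, 211.3]
  mark slide_carrier 0.82 [183.5, 105.9]
  mark slide_carrier 0.63
[... 602 characters left out ...]
14] [ 0.585 -0.309  0.001] [ 0.682 -0.183  0.234]
top slide_carrier 0.62 [395.0, 269.8] [ 0.254 -0.418  0.029] [ 0.202 -0.48  -0.   ] [ 0.305 -0.377  0.151]
  mark slide_carrier 0.91 [400.1, 268.8]
  mark slide_carrier 0.67 [329.2, 120.3]
  mark slide_carrier 0.55 [370.2, 215.4]
top tube_basket 0.84 [146.0, 131.6] [0.613 0.243 0.12 ] [ 0.572  0.201 -0.001] [0.7   0.343 0.234]
  mark tube_basket 0.68 [140.9, 120.2]
top drip_stand 0.85 [236.0, 133.9] [0.639 0.012 0.017] [ 0.567 -0.05  -0.006] [0.767 0.068 0.196]
  mark drip_stand 0.89 [239.6, 144.0]
top plain_stand 0.77 [325.4, 143.2] [ 0.617 -0.237  0.015] [ 0.583 -0.277 -0.005] [ 0.766 -0.191  0.23 ]
  mark plain_stand 0.7 [323.0, 145.0]
0.9
```

```bash
python3 - <<'E'
from h import *
for c in ['scene','top']:
    d=np.load(c+'0.npy'); P=cloud(c,d); z=P[...,2];x=P[...,0];y=P[...,1]
    print(c,'table z',np.median(z[(abs(z)<.02)&(d>0)]))
    for nm,ya,yb in [('carrier',-.34,-.14),('drip',-.1,.1),('basket',.15,.35)]:
        reg=(d>0)&(y>ya)&(y<yb)&(x>.5)&(x<.8)
        m=reg&(z>.222)&(z<.24)
        if m.sum()>5:
            q=P[m][:,:2]; print(nm,'block top',m.sum(),q.mean(0).round(4),np.median(P[m][:,2]).round(4),cv2.minAreaRect(q.astype(np.float32)*1000))
        m=reg&(z>.165)&(z<.2)&((abs(z-.187)<.02))
        q=P[m]; print(nm,'prong lvl',m.sum(),q.min(0).round(3),q.max(0).round(3),q[:,:2].mean(0).round(4))
        m=reg&(z>.02)&(z<.04)
        if m.sum()>20:
            q=P[m][:,:2];print(nm,'tray',m.sum(),cv2.minAreaRect(q.astype(np.float32)*1000),)
        m=reg&(z>.005)&(z<.018)
        q=P[m][:,:2];
        if m.sum()>20: print(nm,'foot',m.sum(),cv2.minAreaRect(q.astype(np.float32)*1000))
E
```

```text
scene table z 0.0015392506194476091
carrier block top 108 [ 0.6318 -0.233 ] 0.2293 ((631.0433349609375, -234.22589111328125), (36.20053482055664, 14.87177562713623), 77.90010070800781)
carrier prong lvl 494 [ 0.588 -0.284  0.167] [ 0.699 -0.186  0.2  ] [ 0.6507 -0.2354]
carrier tray 62 ((741.025146484375, -287.4642639160156), (24.188335418701172, 147.88572692871094), 49.879066467285156)
carrier foot 1441 ((649.2652587890625, -240.1905517578125), (199.19297790527344, 297.6319274902344), 89.93266296386719)
drip prong lvl 461 [ 0.587 -0.021  0.167] [0.7   0.041 0.194] [0.6545 0.0128]
drip tray 444 ((647.8663330078125, 10.868053436279297), (143.5086669921875, 110.77735900878906), 6.882631778717041)
drip foot 2004 ((649.6697998046875, 0.7715835571289062), (297.9533386230469, 199.8020782470703), 0.4063451886177063)
basket block top 152 [0.6236 0.2508] 0.2291 ((622.628662109375, 250.6603240966797), (15.004134178161621, 35.23958969116211), 0.8359537720680237)
basket prong lvl 674 [0.584 0.201 0.167] [0.692 0.299 0.2  ] [0.6443 0.2559]
basket tray 69 ((716.583740234375, 223.29910278320312), (
[... 622 characters left out ...]
09 0.0128]
drip tray 330 ((689.4232177734375, 24.266319274902344), (244.55044555664062, 118.90680694580078), 13.084282875061035)
drip foot 1365 ((649.9024658203125, -0.275421142578125), (299.5130310058594, 198.99331665039062), 0.09027664363384247)
basket block top 99 [0.6175 0.2494] 0.2289 ((618.0516967773438, 250.766357421875), (15.077614784240723, 37.50357437133789), 1.9926568269729614)
basket prong lvl 354 [0.58  0.201 0.168] [0.689 0.299 0.2  ] [0.6382 0.2513]
basket tray 125 ((719.570556640625, 217.716064453125), (62.653404235839844, 131.2962646484375), 1.2846300601959229)
basket foot 699 ((648.855712890625, 248.63975524902344), (199.51344299316406, 294.4964599609375), 89.4422836303711)
```

View pics/scene0.png

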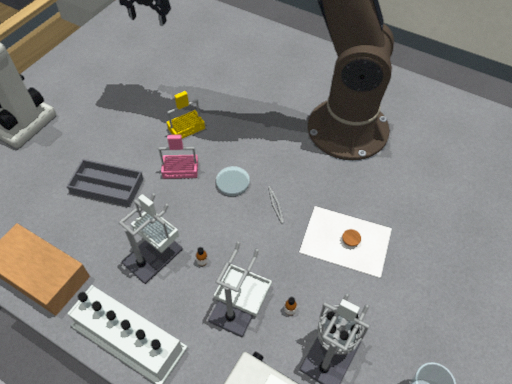

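View pics/top0.png

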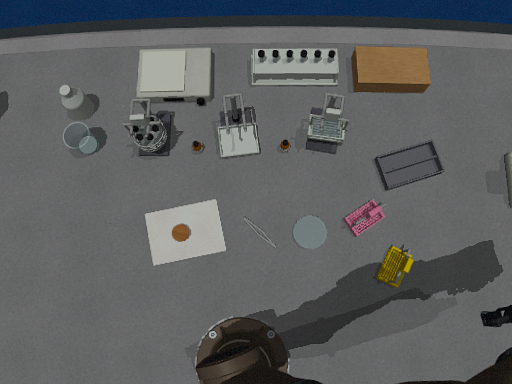

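The scene shows the white carrier at (148,215) on the right-hand stand as seen from the robot. The empty tray stand is at (240,290) and the basket at (345,320). The pink and yellow look-alikes lie on the bench nearer the robot. Next I'll measure the yaws precisely.

```bash
python3 - <<'E'
from h import *
def pc(q):
    c=q.mean(0);w,v=np.linalg.eigh(np.cov((q-c).T));a=v[:,-1];return c.round(4),np.degrees(np.arctan2(a[1],a[0])).round(2),np.sqrt(w).round(4)
for c in ['scene','top']:
    d=np.load(c+'0.npy'); P=cloud(c,d); z=P[...,2];x=P[...,0];y=P[...,1]
    print(c)
    for nm,y0 in [('carrier',-.235),('drip',.012)]:
        for lo,hi in [(-.045,0),(0,.05)]:
            m=(d>0)&(y>y0+lo)&(y<y0+hi)&(x>.57)&(x<.68)&(z>.172)&(z<.2)
            if nm=='carrier': m&=(x>.64)
            print(nm,'prong',m.sum(),pc(P[m][:,:2]), P[m].min(0).round(3),P[m].max(0).round(3))
    m=(d>0)&(abs(y-.012)<.05)&(x>.57)&(x<.76)&(z>.165)
    q=P[m]
    print('drip tips', q[q[:,0]<.6].round(3)[:14].tolist())
    m=(d>0)&(abs(y+.235)<.06)&(x>.6)&(x<.66)&(z>.2)
    q=P[m];print('block all',m.sum(),q.min(0).round(3),q.max(0).round(3),pc(q[q[:,2]>.226][:,:2]))
    # post
    for nm,y0 in [('carrier',-.235),('drip',.012)]:
        m=(d>0)&(abs(y-y0)<.06)&(x>.67)&(x<.75)&(z>.06)&(z<.16);q=P[m]
        if len(q): print(nm,'post',q.min(0).round(3),q.max(0).round(3))
    # tray rim
    m=(d>0)&(abs(y-.012)<.08)&(x>.5)&(x<.69)&(z>.024)&(z<.036)
    print('rim',cv2.minAreaRect(P[m][:,:2].astype(np.float32)*1000))
    im=cv2.imread(f'pics/{c}0.png');
    s=im[180:340,110:290] if c=='scene' else im[80:170,210:360]
    cv2.imwrite(f'pics/{c}0z.png',cv2.resize(s,None,fx=4 if c=='top' else 3.5,fy=4 if c=='top' else 3.5,interpolation=cv2.INTER_CUBIC))
E
```

```text
scene
carrier prong 66 (array([ 0.6592, -0.2634]), np.float64(168.24), array([0.0023, 0.0119])) [ 0.641 -0.271  0.178] [ 0.679 -0.257  0.195]
carrier prong 64 (array([ 0.6603, -0.2184]), np.float64(163.14), array([0.0039, 0.0116])) [ 0.641 -0.225  0.175] [ 0.679 -0.187  0.191]
drip prong 140 (array([ 0.6352, -0.0121]), np.float64(-173.2), array([0.0022, 0.0258])) [ 0.594 -0.021  0.172] [ 0.679 -0.004  0.194]
drip prong 157 (array([0.6343, 0.0321]), np.float64(-172.95), array([0.0023, 0.0284])) [0.587 0.022 0.172] [0.68  0.041 0.192]
drip tips [[0.598, -0.018, 0.194], [0.595, -0.017, 0.191], [0.598, -0.02, 0.187], [0.599, -0.017, 0.193], [0.597, -0.016, 0.19], [0.595, -0.014, 0.188], [0.599, -0.02, 0.185], [0.6, -0.017, 0.189], [0.598, -0.015, 0.188], [0.594, -0.015, 0.182], [0.6, -0.014, 0.187], [0.587, 0.024, 0.185], [0.593, 0.025, 0.19], [0.591, 0.026, 0.188]]
block all 182 [ 0.622 -0.253  0.2  ] [ 0.641 -0.216  0.235] (array([ 0.6314, -0.234 ]), np.float64(81.01), array([0.0042, 0.0104]))
carrier post [ 0.686 -0.253  0.06 ] [ 0.7   -0.24   0.159]
drip post [0.69  0.011 0.06 ] [0.7
[... 641 characters left out ...]
.68  0.04  0.193]
drip tips [[0.6, -0.017, 0.185], [0.597, -0.014, 0.187], [0.597, -0.017, 0.185], [0.596, -0.019, 0.189], [0.597, 0.032, 0.179], [0.596, 0.029, 0.182], [0.595, 0.026, 0.184], [0.599, 0.024, 0.174], [0.593, -0.014, 0.19], [0.594, -0.017, 0.187], [0.593, -0.019, 0.189], [0.593, 0.031, 0.182], [0.591, 0.028, 0.188], [0.591, 0.026, 0.189]]
block all 151 [ 0.619 -0.252  0.201] [ 0.637 -0.214  0.234] (array([ 0.6276, -0.2339]), np.float64(83.33), array([0.0043, 0.0108]))
carrier post [ 0.682 -0.253  0.107] [ 0.692 -0.24   0.159]
drip post [0.682 0.01  0.062] [0.69  0.023 0.16 ]
rim ((630.5803833007812, 9.650100708007812), (115.93492889404297, 110.55413055419922), 6.96591854095459)
```

```bash
python3 -c "
import cv2
for c in ['scene','top']: print(cv2.imread(f'pics/{c}0z.png').shape)"
```

```text
(560, 630, 3)
(360, 600, 3)
```

View pics/top0z.png

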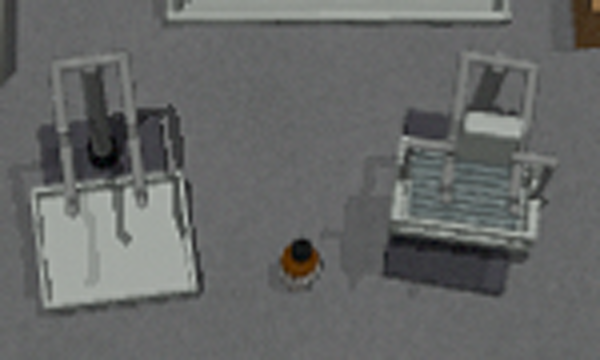

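View pics/scene0z.png

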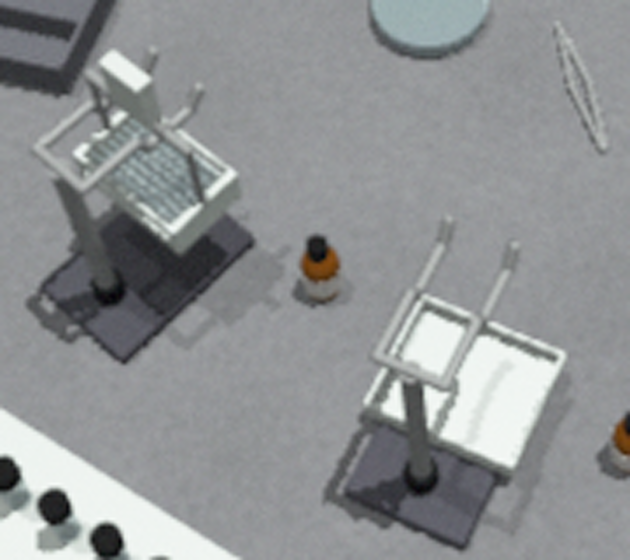

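```bash
cat >> h.py <<'E'
def goal(p,yaw,s=None):
    """target tcp p, jaw axis (tool y) along yaw deg (mod 180), tool x down; print dp, turn"""
    s=s or get_state(); R=Ro.from_rotvec(s['orientation'])
    best=None
    for k in (0,180):
        a=np.radians(yaw+k); y=np.array([np.cos(a),np.sin(a),0]);xx=np.array([0,0,-1.])
        T=Ro.from_matrix(np.stack([xx,y,np.cross(xx,y)],1)); r=R.inv()*T
        if best is None or r.magnitude()<best.magnitude(): best=r
    print('dp',(R.inv().apply(np.array(p)-s['ee_pos'])).round(4),'turn',best.as_rotvec().round(4))
    print('R',R.as_matrix().round(3).tolist(),'ee',s['ee_pos'].round(4),'F',s['force'].round(1),'w',round(s['grip_width'],3),'t',round(s['time'],2))
E
python3 - <<'E'
from h import *
import plant
print([ (k,getattr(plant,k)) for k in dir(plant) if 'tcp' in k.lower() or k.isupper()], [k for k in dir(plant) if k[0]!='_'])
goal([.55,-.22,.33],-9)
goal([.63,-.2345,.33],-9)
E
```

```text
[('tcp_to_tips', 0.017)] ['Unreachable', 'camera_model', 'cut_out', 'get_image', 'get_state', 'mark_of', 'sign_off', 'tcp_to_tips']
dp [-0.0817 -0.288  -0.4871] turn [-1.189 -0.    -0.   ]
R [[0.0, 0.223, -0.975], [-0.0, -0.975, -0.223], [-1.0, 0.0, -0.0]] ee [ 0.1393 -0.6093  0.2483] F [1.3 0.7 0.2] w 1.002 t 0.9
dp [-0.0817 -0.256  -0.5619] turn [-1.189 -0.    -0.   ]
R [[0.0, 0.223, -0.975], [-0.0, -0.975, -0.223], [-1.0, 0.0, -0.0]] ee [ 0.1393 -0.6093  0.2483] F [1.3 0.7 0.2] w 1.002 t 0.9
```

Request:
step_arm(dp=[[-0.03, -0.01, -0.02], [-0.06, -0.025, -0.05], [-0.08, -0.04, -0.08], [-0.08, -0.055, -0.115], [-0.08, -0.07, -0.15]], turn=[[-0.12, 0, 0], [-0.24, 0, 0], [-0.36, 0, 0], [-0.48, 0, 0], [-0.6, 0, 0]])

```text
time: 1.32
ee_pos: [0.2713, -0.5073, 0.3304]
orientation: [1.73, 0.758, -1.729]
force: [0.7, 0.3, -1.7]
grip_width: 0.997
```

```bash
python3 - <<'E'
from h import *
goal([.57,-.24,.33],-9)
E
```

```text
dp [ 1.000e-04  3.990e-02 -3.989e-01] turn [-0.5841  0.0023 -0.0033]
R [[0.002, 0.738, -0.675], [-0.003, -0.675, -0.738], [-1.0, 0.004, 0.001]] ee [ 0.2713 -0.5073  0.3304] F [ 0.7  0.3 -1.7] w 0.997 t 1.32
```

Request:
step_arm(dp=[[0, 0.004, -0.04], [0, 0.008, -0.08], [0, 0.012, -0.12], [0, 0.016, -0.16], [0, 0.02, -0.2]], turn=[[-0.11, 0, 0], [-0.22, 0, 0], [-0.33, 0, 0], [-0.44, 0, 0], [-0.55, 0, 0]])

```text
time: 1.73
ee_pos: [0.4215, -0.3729, 0.3286]
orientation: [1.348, 1.112, -1.348]
force: [0.0, -0.5, -0.1]
grip_width: 1.0
```

```bash
python3 - <<'E'
from h import *
goal([.57,-.24,.33],-9)
E
```

```text
dp [-0.0014  0.1206 -0.1586] turn [-0.0338  0.0005 -0.0005]
R [[0.0, 0.982, -0.19], [-0.001, -0.19, -0.982], [-1.0, 0.0, 0.0]] ee [ 0.4215 -0.3729  0.3286] F [ 0.  -0.5 -0.1] w 1.0 t 1.73
```

Request:
step_arm(dp=[[0, 0.025, -0.03], [0, 0.05, -0.065], [0, 0.08, -0.1], [0, 0.105, -0.135], [0, 0.12, -0.16]], turn=[[0, 0, 0], [0, 0, 0], [-0.03, 0, 0], [-0.03, 0, 0], [-0.03, 0, 0]])

```text
time: 2.15
ee_pos: [0.5711, -0.2387, 0.3283]
orientation: [1.33, 1.126, -1.329]
force: [0.4, 0.8, 0.0]
grip_width: 1.002
```

```bash
python3 - <<'E'
from h import *
goal([.63,-.2345,.31],-9)
m=camera_model('wrist'); im,d=get_image('wrist');save('w1',im)
P=cloud('wrist',d,m);z=P[...,2];x=P[...,0];y=P[...,1]
k=(d>0)&(z>.22)&(z<.24)&(abs(x-.63)<.04)&(abs(y+.235)<.04)
if k.sum()>9:
    q=P[k][:,:2].astype(np.float32)*1000;print(k.sum(),P[k].mean(0),cv2.minAreaRect(q))
k=(d>0)&(z>.174)&(z<.2)&(x>.57)&(x<.71)&(abs(y+.235)<.06);print(P[k].min(0),P[k].max(0))
np.save('w1.npy',P)
E
```

```text
dp [ 0.0183  0.0574 -0.0138] turn [-0.0082 -0.0004 -0.0005]
R [[0.001, 0.986, -0.164], [0.0, -0.164, -0.986], [-1.0, 0.001, -0.0]] ee [ 0.5711 -0.2387  0.3283] F [0.4 0.8 0. ] w 1.002 t 2.15
736 [ 0.62725044 -0.23090374  0.22700349] ((627.898681640625, -231.98422241210938), (35.204063415527344, 14.256383895874023), 81.64080047607422)
[ 0.584352   -0.28102828  0.17400044] [ 0.69672473 -0.18326848  0.19992424]
```

View pics/w1.png

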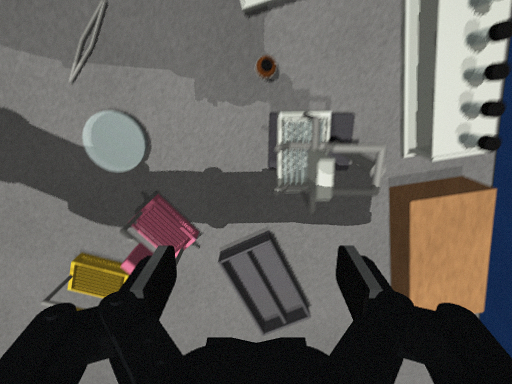

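The wrist view shows the white block at (327,172), which puts it at about (0.628, -0.232) with a yaw of about -8.5°. That agrees with the other cameras.

Request:
step_arm(dp=[[0, 0.02, -0.004], [0.01, 0.04, -0.008], [0.02, 0.055, -0.015], [0.035, 0.055, -0.015], [0.05, 0.055, -0.015]], turn=[[0, 0, 0], [0, 0, 0], [0, 0, 0], [-0.01, 0, 0], [-0.01, 0, 0]])

```text
time: 2.62
ee_pos: [0.6269, -0.2345, 0.2775]
orientation: [1.323, 1.132, -1.321]
force: [0.3, -0.2, -0.3]
grip_width: 0.999
```

```bash
python3 - <<'E'
from h import *
goal([.628,-.233,.214],-8.7)
E
```

```text
dp [ 0.0635  0.0009 -0.0016] turn [-0.0025 -0.0005 -0.0004]
R [[0.0, 0.988, -0.154], [0.0, -0.154, -0.988], [-1.0, 0.0, -0.0]] ee [ 0.6269 -0.2345  0.2775] F [ 0.3 -0.2 -0.3] w 0.999 t 2.62
```

Request:
step_arm(dp=[[0.015, 0.001, -0.001], [0.03, 0.001, -0.001], [0.045, 0.001, -0.001], [0.058, 0.001, -0.001], [0.063, 0.001, -0.001]], turn=[[0, 0, 0], [0, 0, 0], [0, 0, 0], [0, 0, 0], [0, 0, 0]])

```text
time: 3.03
ee_pos: [0.6259, -0.2345, 0.2131]
orientation: [1.322, 1.134, -1.326]
force: [-1.0, -0.3, 0.2]
grip_width: 0.996
```

Request:
step_arm(dp=[[0, 0, 0], [0, 0, 0], [0, 0, 0], [0, 0, 0], [0, 0, 0]], turn=[[0, 0, 0], [0, 0, 0], [0, 0, 0], [0, 0, 0], [0, 0, 0]], hand=0.4)

```text
time: 3.45
ee_pos: [0.6275, -0.2343, 0.2162]
orientation: [1.324, 1.13, -1.322]
force: [-0.3, 0.2, -0.5]
grip_width: 0.308
```

```bash
python3 - <<'E'
from h import *
goal([.628,-.233,.214],-8.7)
m=camera_model('wrist'); im,d=get_image('wrist');save('w2',im)
im,d=get_image('scene');save('s2',cv2.resize(im[150:300,90:250],None,fx=3.5,fy=3.5))
E
```

```text
dp [ 0.0022  0.0003 -0.0014] turn [-0.0042  0.0003 -0.0014]
R [[0.001, 0.988, -0.155], [-0.001, -0.155, -0.988], [-1.0, 0.001, 0.0]] ee [ 0.6275 -0.2343  0.2162] F [-0.3  0.2 -0.5] w 0.308 t 3.45
```

View pics/w2.png

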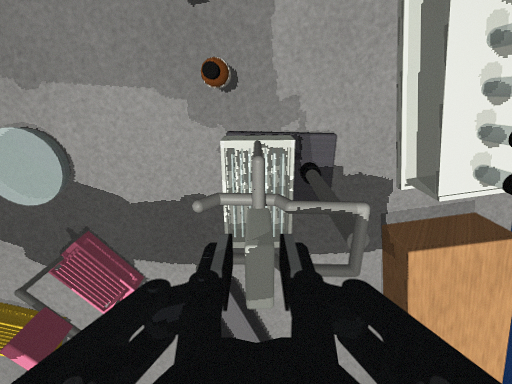

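View pics/s2.png

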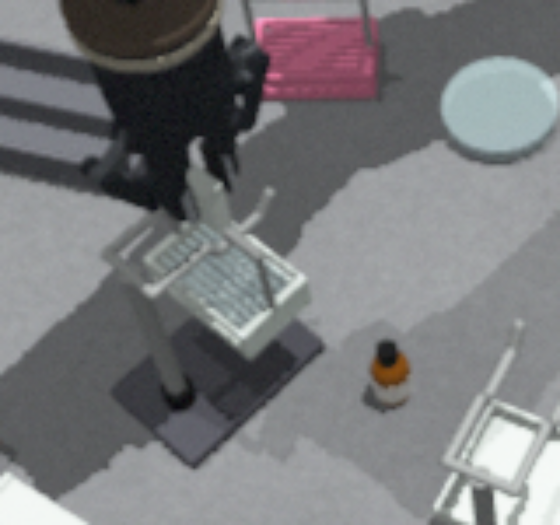

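The fingers at (215,270) and (300,270) straddle the block at (260,275), so I'll close.

Request:
step_arm(dp=[[0, 0, 0], [0, 0, 0], [0, 0, 0], [0, 0, 0], [0, 0, 0]], turn=[[0, 0, 0], [0, 0, 0], [0, 0, 0], [0, 0, 0], [0, 0, 0]], hand=1)

```text
time: 3.97
ee_pos: [0.6275, -0.2343, 0.2157]
orientation: [1.324, 1.13, -1.323]
force: [0.7, 0.3, 2.8]
grip_width: 0.154
```

Request:
step_arm(dp=[[0, 0, 0], [-0.002, 0, 0], [-0.004, 0, 0], [-0.007, 0, 0], [-0.01, 0, 0]], turn=[[0, 0, 0], [0, 0, 0], [0, 0, 0], [0, 0, 0], [0, 0, 0]])

```text
time: 4.38
ee_pos: [0.6266, -0.2341, 0.225]
orientation: [1.323, 1.133, -1.324]
force: [-0.1, -0.5, -2.4]
grip_width: 0.152
```

Request:
step_arm(dp=[[-0.003, 0, 0], [-0.006, 0, 0], [-0.01, 0, 0], [-0.014, 0, 0], [-0.016, 0, 0]], turn=[[0, 0, 0], [0, 0, 0], [0, 0, 0], [0, 0, 0], [0, 0, 0]])

```text
time: 4.8
ee_pos: [0.6273, -0.2342, 0.2421]
orientation: [1.323, 1.131, -1.323]
force: [1.0, 0.7, -2.0]
grip_width: 0.152
```

```bash
python3 - <<'E'
from h import *
goal([.525,-.217,.242],-10)
im,d=get_image('wrist');save('w3',im)
im,d=get_image('scene');save('s3',cv2.resize(im[150:300,90:250],None,fx=3.5,fy=3.5))
E
```

```text
dp [ 1.000e-04 -1.038e-01 -1.100e-03] turn [ 0.0185  0.0001 -0.0008]
R [[0.001, 0.988, -0.155], [-0.0, -0.155, -0.988], [-1.0, 0.001, 0.0]] ee [ 0.6273 -0.2342  0.2421] F [ 1.   0.7 -2. ] w 0.152 t 4.8
```

View pics/w3.png

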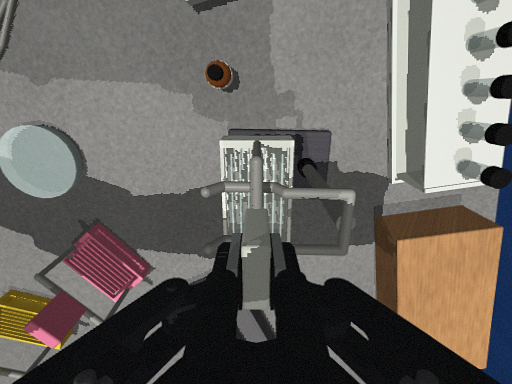

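View pics/s3.png

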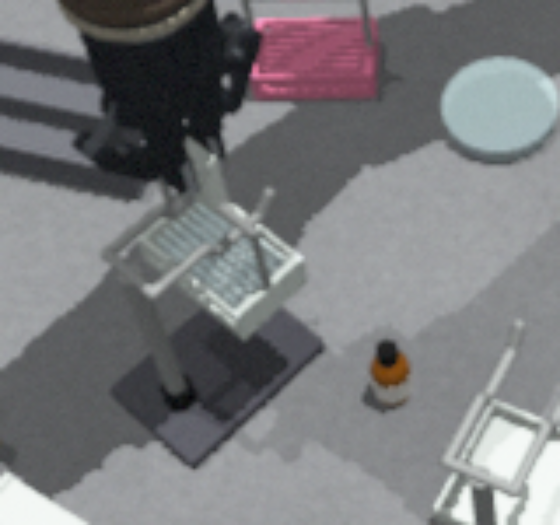

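The carrier is lifted 26 mm and held (weight about -2 N). I'll back it out along the prongs.

Request:
step_arm(dp=[[0, -0.01, 0], [0, -0.025, 0], [0, -0.04, 0], [0, -0.055, 0], [0, -0.065, 0]], turn=[[0, 0, 0], [0, 0, 0], [0, 0, 0], [0, 0, 0], [0, 0, 0]])

```text
time: 5.32
ee_pos: [0.5615, -0.224, 0.2412]
orientation: [1.323, 1.132, -1.324]
force: [-0.4, 0.4, -2.6]
grip_width: 0.156
```

Request:
step_arm(dp=[[0, -0.015, 0], [0, -0.03, 0], [0, -0.042, 0], [0, -0.048, 0], [0, -0.05, 0]], turn=[[0, 0, 0], [0, 0, 0], [0, 0, 0], [0, 0, 0], [0, 0, 0]])

```text
time: 5.73
ee_pos: [0.5128, -0.2164, 0.2415]
orientation: [1.323, 1.131, -1.324]
force: [0.0, -0.1, -1.3]
grip_width: 0.153
```

```bash
python3 - <<'E'
from h import *
# in front of drip
y=np.radians(6.9);o=np.array([.6225,.009]);f=o-.115*np.array([np.cos(y),np.sin(y)])
goal([*f,.242],6.9)
im,d=get_image('scene');save('s4',im)
P=cloud('scene',d);z=P[...,2];k=(d>0)&(abs(P[...,0]-.5)<.09)&(abs(P[...,1]+.22)<.08)
for r in mark_of('slide_carrier','scene')[:2]:print(r)
E
```

```text
dp [-0.0006 -0.0374 -0.2083] turn [-0.2769  0.0004  0.    ]
R [[-0.0, 0.988, -0.156], [-0.0, -0.156, -0.988], [-1.0, 0.0, 0.0]] ee [ 0.5128 -0.2164  0.2415] F [ 0.  -0.1 -1.3] w 0.153 t 5.73
{'xy': [181.8, 172.0], 'score': 0.63}
{'xy': [180.7, 108.4], 'score': 0.59}
```

View pics/s4.png

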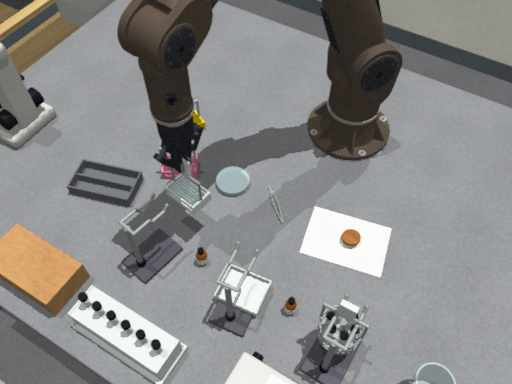

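The carrier is clear of the stand, at (187,190). Next I'll move it sideways and turn it to the drip stand's yaw.

Request:
step_arm(dp=[[0, -0.002, -0.01], [0, -0.005, -0.03], [0, -0.009, -0.05], [0, -0.013, -0.075], [0, -0.018, -0.1]], turn=[[-0.02, 0, 0], [-0.05, 0, 0], [-0.08, 0, 0], [-0.11, 0, 0], [-0.14, 0, 0]])

```text
time: 6.25
ee_pos: [0.5114, -0.1112, 0.2413]
orientation: [1.218, 1.204, -1.217]
force: [-0.2, -0.0, -2.6]
grip_width: 0.15
```

```bash
python3 - <<'E'
from h import *
goal([.508,-.005,.242],6.9)
E
```

```text
dp [-0.0006 -0.0045 -0.1061] turn [-0.1314 -0.0009 -0.0003]
R [[0.0, 1.0, -0.011], [0.001, -0.011, -1.0], [-1.0, 0.0, -0.001]] ee [ 0.5114 -0.1112  0.2413] F [-0.2 -0.  -2.6] w 0.15 t 6.25
```

Request:
step_arm(dp=[[0, -0.001, -0.025], [0, -0.002, -0.05], [0, -0.004, -0.075], [0, -0.004, -0.095], [0, -0.004, -0.106]], turn=[[-0.03, 0, 0], [-0.06, 0, 0], [-0.09, 0, 0], [-0.12, 0, 0], [-0.13, 0, 0]])

```text
time: 6.67
ee_pos: [0.5083, -0.0031, 0.2417]
orientation: [1.12, 1.266, -1.117]
force: [-0.8, -0.7, -2.9]
grip_width: 0.151
```

Request:
step_arm(dp=[[0, 0, 0], [0, 0, 0], [0, 0, 0], [0, 0, 0], [0, 0, 0]], turn=[[0, 0, 0], [0, 0, 0], [0, 0, 0], [0, 0, 0], [0, 0, 0]])

```text
time: 7.08
ee_pos: [0.509, -0.0099, 0.2412]
orientation: [1.126, 1.26, -1.127]
force: [0.6, -0.2, -2.3]
grip_width: 0.153
```

```bash
python3 - <<'E'
from h import *
goal([.6225,.009,.242],6.9)
def pc(q):
    c=q.mean(0);w,v=np.linalg.eigh(np.cov((q-c).T));a=v[:,-1];return c.round(4),np.degrees(np.arctan2(a[1],a[0])).round(2),np.sqrt(w).round(4)
m=camera_model('wrist'); im,d=get_image('wrist');save('w5',im)
P=cloud('wrist',d,m);z=P[...,2];x=P[...,0];y=P[...,1]
for lo,hi in [(-.04,.009),(.009,.06)]:
    k=(d>0)&(z>.172)&(z<.2)&(x>.58)&(x<.68)&(y>lo)&(y<hi)
    if k.sum()>5: print(k.sum(),pc(P[k][:,:2]),P[k].min(0),P[k].max(0))
k=(d>0)&(z>.1)&(x<.57)&(x>.42)&(abs(y)<.08);q=P[k]
print('carrier rack/bar',k.sum(),q.min(0),q.max(0))
k&=(z<.15);q=P[k]
print(cv2.minAreaRect(q[:,:2].astype(np.float32)*1000),np.median(q[:,2]))
im,d=get_image('scene');save('s5',cv2.resize(im[130:350,130:350],None,fx=2.5,fy=2.5))
E
```

```text
dp [-0.0009  0.1149 -0.0061] turn [-0.0085  0.0003  0.0003]
R [[-0.0, 0.994, 0.112], [-0.0, 0.112, -0.994], [-1.0, -0.0, 0.0]] ee [ 0.509  -0.0099  0.2412] F [ 0.6 -0.2 -2.3] w 0.153 t 7.08
1366 (array([ 0.6386, -0.0083]), np.float64(-173.75), array([0.002 , 0.0255])) [ 0.5904918  -0.01869017  0.17201855] [ 6.79918631e-01 -5.95698132e-04  1.88435620e-01]
1505 (array([0.6315, 0.0345]), np.float64(-173.37), array([0.0022, 0.024 ])) [0.58547714 0.0250603  0.17200282] [0.67230744 0.04229357 0.18884488]
carrier rack/bar 43604 [ 0.44418528 -0.05454511  0.10745224] [0.5694422  0.04408308 0.318623  ]
((508.1357421875, -5.273887634277344), (60.275733947753906, 93.01553344726562), 6.361795425415039) 0.12271130105922753
```

View pics/w5.png

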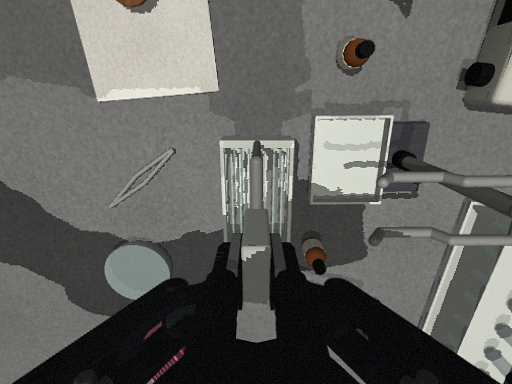

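View pics/s5.png

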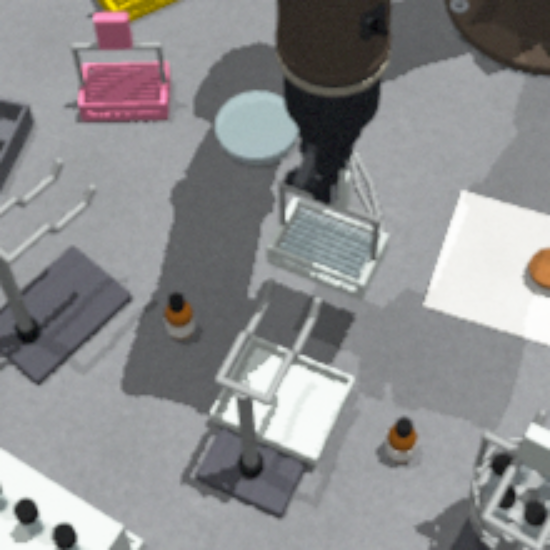

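The carrier at (257,190) lines up in front of the prongs, whose tips are at (385,180) and (375,238). The lateral correction is about 4 mm, and I'll insert now.

Request:
step_arm(dp=[[0, 0.006, -0.002], [0, 0.015, -0.004], [0, 0.03, -0.004], [0, 0.045, -0.004], [0, 0.06, -0.004]], turn=[[-0.005, 0, 0], [-0.005, 0, 0], [-0.005, 0, 0], [-0.005, 0, 0], [-0.005, 0, 0]])

```text
time: 7.6
ee_pos: [0.5696, 0.0024, 0.2413]
orientation: [1.122, 1.263, -1.121]
force: [-0.6, 0.5, -2.3]
grip_width: 0.153
```

Request:
step_arm(dp=[[0, 0.015, 0], [0, 0.03, 0], [0, 0.043, 0], [0, 0.052, 0], [0, 0.055, 0]], turn=[[0, 0, 0], [0, 0, 0], [0, 0, 0], [0, 0, 0], [0, 0, 0]])

```text
time: 8.02
ee_pos: [0.6243, 0.0091, 0.2408]
orientation: [1.122, 1.263, -1.121]
force: [-0.2, -0.2, -2.5]
grip_width: 0.155
```

```bash
python3 - <<'E'
from h import *
goal([.6235,.008,.2155],6.9)
m=camera_model('wrist'); im,d=get_image('wrist');save('w6',im)
im,d=get_image('scene');save('s6',cv2.resize(im[200:350,160:320],None,fx=3.5,fy=3.5))
E
```

```text
dp [ 0.0253 -0.001   0.001 ] turn [-0.0015 -0.0006 -0.0003]
R [[0.0, 0.993, 0.119], [0.001, 0.119, -0.993], [-1.0, 0.0, -0.001]] ee [0.6243 0.0091 0.2408] F [-0.2 -0.2 -2.5] w 0.155 t 8.02
```

View pics/w6.png

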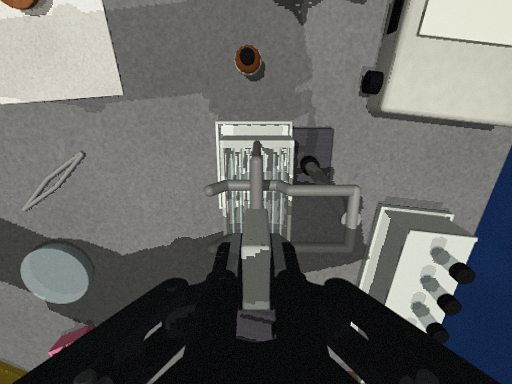

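View pics/s6.png

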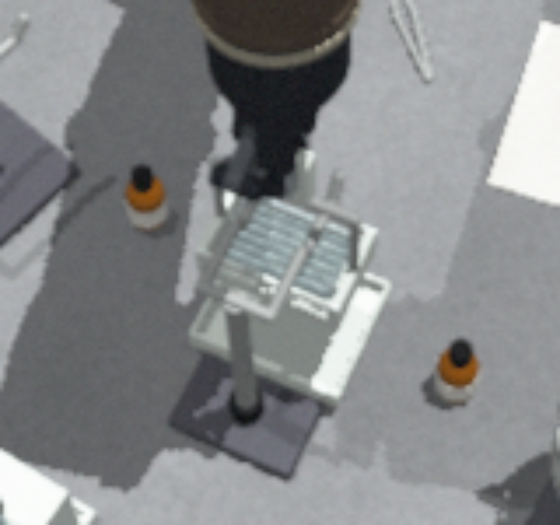

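The prongs sit at the same wrist pixels as before the lift (tip at (212,190) against (208,190)), so the alignment is good. I'll lower it.

Request:
step_arm(dp=[[0.004, 0.001, 0], [0.008, 0.001, 0], [0.013, 0.001, 0], [0.017, 0.001, 0], [0.02, 0.001, 0]], turn=[[0, 0, 0], [0, 0, 0], [0, 0, 0], [0, 0, 0], [0, 0, 0]])

```text
time: 8.53
ee_pos: [0.6232, 0.0084, 0.2206]
orientation: [1.121, 1.263, -1.122]
force: [-0.8, -0.4, -2.2]
grip_width: 0.155
```

Request:
step_arm(dp=[[0.001, 0, 0], [0.002, 0, 0], [0.0035, 0, 0], [0.005, 0, 0], [0.005, 0, 0]], turn=[[0, 0, 0], [0, 0, 0], [0, 0, 0], [0, 0, 0], [0, 0, 0]])

```text
time: 8.95
ee_pos: [0.6237, 0.0087, 0.2161]
orientation: [1.121, 1.263, -1.121]
force: [0.4, 0.4, -2.5]
grip_width: 0.157
```

```bash
python3 - <<'E'
from h import *
goal([.6235,.008,.2155],6.9)
im,d=get_image('wrist');save('w7',im)
im,d=get_image('scene');save('s7',cv2.resize(im[200:350,160:320],None,fx=3.5,fy=3.5))
goal([.6235,.008,.2155],6.9)
E
```

```text
dp [ 0.0006 -0.0002  0.0006] turn [-0.0016  0.      0.0002]
R [[-0.0, 0.993, 0.119], [-0.0, 0.119, -0.993], [-1.0, -0.0, 0.0]] ee [0.6237 0.0087 0.2161] F [ 0.4  0.4 -2.5] w 0.157 t 8.95
dp [ 0.0008 -0.0003  0.0007] turn [-0.0015  0.     -0.0001]
R [[0.0, 0.993, 0.119], [-0.0, 0.119, -0.993], [-1.0, 0.0, 0.0]] ee [0.6238 0.0087 0.2163] F [ 0.5  0.1 -1.6] w 0.149 t 9.05
```

View pics/w7.png

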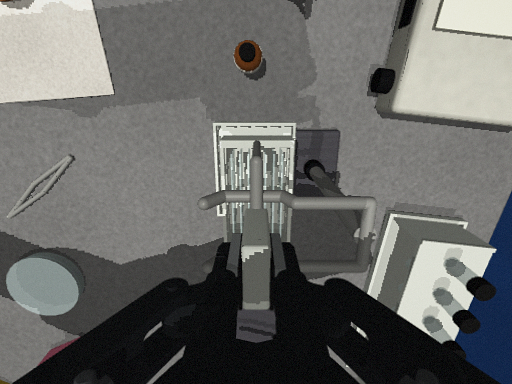

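View pics/s7.png

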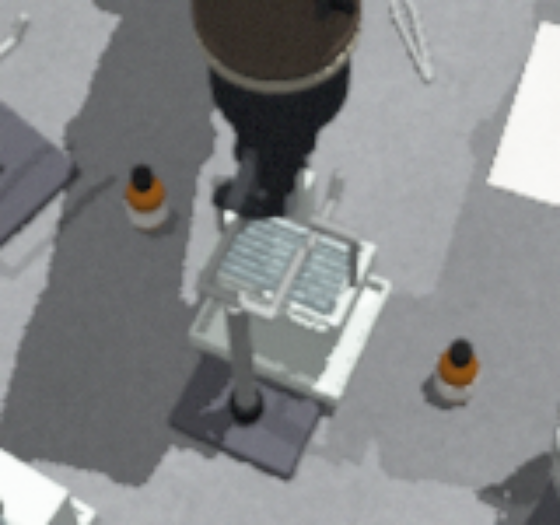

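Still hanging from the gripper, at about -2 N. I'll lower it a little more.

Request:
step_arm(dp=[[0.0005, 0, 0], [0.001, 0, 0], [0.0015, 0, 0], [0.002, 0, 0], [0.002, 0, 0]], turn=[[0, 0, 0], [0, 0, 0], [0, 0, 0], [0, 0, 0], [0, 0, 0]])

```text
time: 9.47
ee_pos: [0.624, 0.0088, 0.2155]
orientation: [1.122, 1.262, -1.121]
force: [-2.8, 0.1, 8.0]
grip_width: 0.154
```

Contact shows at +8 N. I'll ease up slightly and release.

Request:
step_arm(dp=[[-0.0005, 0, 0], [-0.001, 0, 0], [-0.001, 0, 0], [-0.001, 0, 0], [-0.001, 0, 0]], turn=[[0, 0, 0], [0, 0, 0], [0, 0, 0], [0, 0, 0], [0, 0, 0]])

```text
time: 9.88
ee_pos: [0.6239, 0.0088, 0.2156]
orientation: [1.121, 1.263, -1.121]
force: [-1.6, -0.6, 4.6]
grip_width: 0.156
```

Request:
step_arm(dp=[[0, 0, 0], [0, 0, 0], [0, 0, 0], [0, 0, 0], [0, 0, 0]], turn=[[0, 0, 0], [0, 0, 0], [0, 0, 0], [0, 0, 0], [0, 0, 0]], hand=0.2)

```text
time: 10.3
ee_pos: [0.6237, 0.0087, 0.2151]
orientation: [1.121, 1.263, -1.121]
force: [0.2, 0.9, 0.3]
grip_width: 0.397
```

```bash
python3 - <<'E'
from h import *
goal([.6235,.008,.2155],6.9)
im,d=get_image('wrist');save('w8',im)
E
```

```text
dp [-0.0004 -0.0003  0.0007] turn [-0.0015 -0.0001  0.0003]
R [[-0.0, 0.993, 0.119], [0.0, 0.119, -0.993], [-1.0, -0.0, -0.0]] ee [0.6237 0.0087 0.2151] F [0.2 0.9 0.3] w 0.397 t 10.3
```

View pics/w8.png

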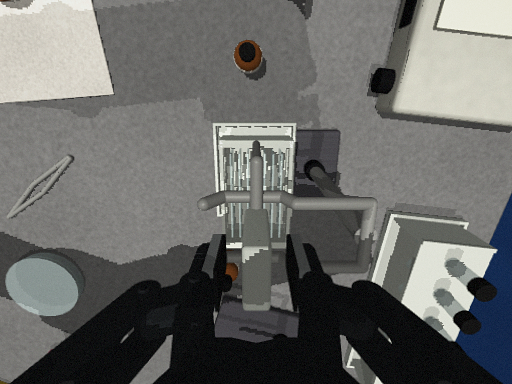

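The fingers are free on both sides of the block at (257,260), with no carrier shift. I'll retreat straight up.

Request:
step_arm(dp=[[-0.01, 0, 0], [-0.025, 0, 0], [-0.045, 0, 0], [-0.065, 0, 0], [-0.085, 0, 0]], turn=[[0, 0, 0], [0, 0, 0], [0, 0, 0], [0, 0, 0], [0, 0, 0]])

```text
time: 10.77
ee_pos: [0.6237, 0.0088, 0.302]
orientation: [1.121, 1.263, -1.121]
force: [0.4, -0.1, -0.8]
grip_width: 0.401
```

Request:
step_arm(dp=[[-0.03, -0.02, 0], [-0.05, -0.05, 0], [-0.05, -0.085, 0], [-0.05, -0.12, 0], [-0.05, -0.14, 0]], turn=[[0, 0, 0], [0, 0, 0], [0, 0, 0], [0, 0, 0], [0, 0, 0]])

```text
time: 11.18
ee_pos: [0.4819, -0.0078, 0.3515]
orientation: [1.12, 1.262, -1.121]
force: [-0.5, 0.4, -0.0]
grip_width: 0.399
```

Request:
step_arm(dp=[[0, 0, 0], [0, 0, 0], [0, 0, 0], [0, 0, 0], [0, 0, 0]], turn=[[0, 0, 0], [0, 0, 0], [0, 0, 0], [0, 0, 0], [0, 0, 0]])

```text
time: 11.6
ee_pos: [0.4855, -0.0077, 0.3502]
orientation: [1.121, 1.264, -1.121]
force: [-0.0, -0.4, 0.0]
grip_width: 0.401
```

```bash
python3 - <<'E'
from h import *
for c in ['scene','wrist','top']:
    m=camera_model(c); im,d=get_image(c);save(c+'9',im if c!='scene' else cv2.resize(im[150:384,130:400],None,fx=2.5,fy=2.5))
    P=cloud(c,d,m);z=P[...,2];x=P[...,0];y=P[...,1]
    for nm,y0 in [('car',.009),('bask',.25)]:
        k=(d>0)&(z>.222)&(z<.24)&(abs(x-.625)<.05)&(abs(y-y0)<.04)
        if k.sum()>9: print(c,nm,k.sum(),P[k].mean(0).round(4),cv2.minAreaRect(P[k][:,:2].astype(np.float32)*1000))
    k=(d>0)&(z>.1)&(z<.125)&(abs(x-.62)<.05)&(abs(y-.01)<.07)
    if k.sum()>9:print('rack',k.sum(),np.median(P[k],0),cv2.minAreaRect(P[k][:,:2].astype(np.float32)*1000))
s=get_state();print(s['time'],s['ee_pos'],s['force'])
E
```

```text
scene car 128 [0.6264 0.0095 0.2289] ((625.92236328125, 8.200733184814453), (15.096969604492188, 37.05910110473633), 7.20263671875)
scene bask 158 [0.624  0.2505 0.2289] ((622.8035888671875, 250.60853576660156), (14.30927562713623, 35.24309158325195), 1.2474497556686401)
rack 799 [0.62863124 0.00765008 0.11219149] ((625.1828002929688, 8.102020263671875), (62.140953063964844, 99.43727111816406), 6.172984600067139)
wrist car 638 [0.621  0.0116 0.2269] ((622.131591796875, 10.887969017028809), (14.412888526916504, 35.936981201171875), 5.769903182983398)
rack 2479 [0.6168606  0.01071816 0.11064084] ((621.8790283203125, 10.280677795410156), (61.09769821166992, 97.90382385253906), 6.322510242462158)
top bask 100 [0.6172 0.2495 0.2291] ((617.9308471679688, 250.43797302246094), (37.777889251708984, 15.942063331604004), 89.33091735839844)
11.75 [ 0.485107   -0.00772076  0.34998193] [-0.90922086 -0.35937073 -0.37030317]
```

View pics/scene9.png

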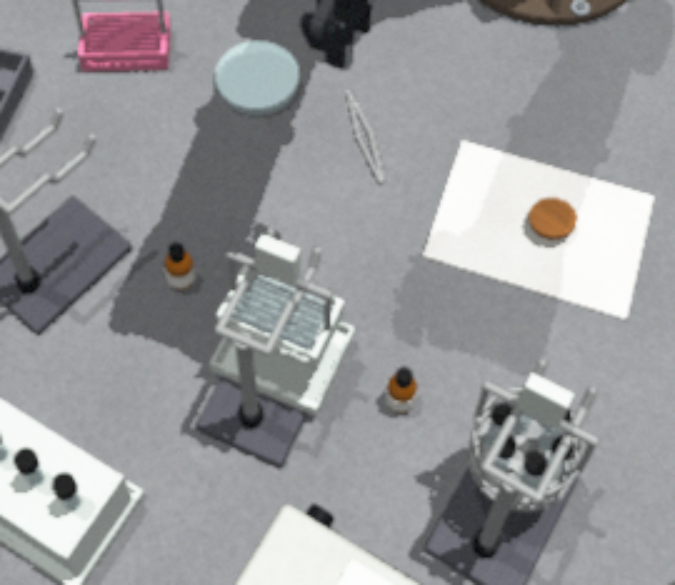

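View pics/wrist9.png

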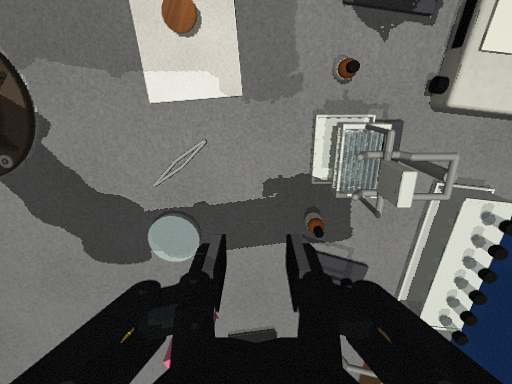

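The carrier hangs on both prongs at (275,300) in the scene view and (375,160) in the wrist view. It is level and square, with the block top at 0.229 m and a yaw of about 6.5°. The basket hasn't moved and the gripper is clear.

```bash
python3 - <<'E'
from h import *
print(sign_off())
E
```

```text
the job is handed in; nothing more can be done
None
```

The slide carrier now hangs on the stand with the drip tray, and I handed the job in at about 11.8 s. I gripped its block, lifted it about 26 mm and backed it out along the prongs. I then carried it across level, lowered it into the seat, released it and pulled the gripper clear. It was not set down anywhere on the way.

- **Position:** the scene and wrist cameras put the bar's middle at about (0.622–0.626, 0.008–0.011) m. The estimated seat is at (0.6225, 0.009) m, so the bar is within about 4 mm.
- **Height and angle:** the block's top is at about 0.229 m (0.227 m by the wrist camera), which matches a seated bar at 180 mm. The yaw is 6–7° against the stand's 6.9°, and the rack sits squarely under the block, so it hangs upright.
- **Basket:** the test-tube basket is where it was at the start, within about 1 mm.
- **Force and clearance:** the highest force I read was about 8 N at touchdown, and the gripper finished well clear of everything.
- **Disagreements:** the cameras differed by 2–5 mm, close to their stated calibration error. The top camera gave no reading of the carrier in the last check.

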